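Set the bench extraction and hold its snout out to the marionette head

TASK

Get the bench extraction ready beside the freshly sanded marionette head. First turn the red damper handle to half open (45 degrees, in line with the yellow marks) and leave it there; then squeeze the red button on the black grip block of the telescopic snout while it is still fully in, and with the button kept pressed pull the snout out past the first stop to the second stop, the end of its travel. It springs back if let go, so finish while still gripping it, button pressed and snout fully extended; do not disturb the head, the crown or the two brass screw eyes.

Things in the scene. Friction and masses are not known exactly. Their poses are not given: they have to be found in the camera images.
- damper: Damper valve fixed to the bench at the left: an inverted U of 54 mm aluminium duct, level part along the body's y axis, 204 mm long, 77 mm high. White dial disc on it (radius 46 mm, top 84 mm above the bench): thin black marks at closed and fully open, wide yellow marks at half open, 45 degrees counterclockwise (from above) from the x axis. Origin on the bench under the handle's axis.
- damper_handle (a joint): Damper opening in rad: 0 = closed, handle bar straight across the duct (along the damper's x axis); pi/2 = fully open, bar along the duct; half open is 0.785. Grows as the handle turns counterclockwise seen from above, about the vertical axis through the bar's middle. Stiff (about 0.1 N m), stays where it is left. Starts between 0 and 0.45.
- damper_grip (a point): Centre of the red damper handle bar, on its turning axis, 117 mm above the bench. The bar is 84 mm long, 14 mm wide, 30 mm tall (102 to 132 mm above the bench; 18 mm of free space between it and the dial). Turns with the handle: x along the bar, y across it, z up.
- extractor: Telescopic extraction snout fixed to the bench: a level aluminium housing tube of 44 mm diameter, axis 60 mm above the bench, along the body's y axis. Origin on the bench under the open end of the housing; the housing reaches 220 mm back (-y), the snout comes out towards +y. x is to the right of the way out.
- snout_grip (a point): Centre of the snout's black grip block, 60 mm above the bench: 30 mm wide (x), 44 mm long along the tube (y = way out), 50 mm tall. 35 mm in front of the housing's end when the snout is in; moves straight along +y by the value of joint snout. A square red button, 24 x 24 mm, stands 9 mm out of the middle of its +x face: block and button measure 39 mm across, 33 mm pressed.
- snout (a joint): How far the snout is pulled out, in m: 0 = fully in, 0.06 = first stop (a latch that blocks the way out there and at 0 unless the button is pressed), 0.12 = second stop, the hard end of travel, which has no latch. A spring of 3 to 5 N plus 1 N friction pulls against the way out; let go at the second stop, the snout slides back to 0.07, and to 0 with the button pressed.
- snout_button (a joint): How far the red button is pressed in, in m: 0 = out, 0.006 = fully in. Pressed along the grip block's -x; the latch lets go above 0.004. Its spring needs 3 N to start and 7 N fully in; squeezing the block and button between the fingers presses it.
- snout_mouth (a point): Middle of the snout's flared mouth (57 mm diameter), 72.5 mm beyond snout_grip along its y axis, at the height of the tube axis.
- head: Rosy pink marionette head on a round wooden foot (84 mm diameter), 140 mm tall, 88 mm wide, standing loose in front of the snout; the extended mouth comes to within about 30 to 50 mm of its face. Origin under its foot. To be left alone.
- crown: Pewter crown, 76 mm wide, 52 mm tall, standing loose on the bench to the -x side of the snout. Origin under its middle. To be left alone.
- eye_a: Brass screw eye lying on the bench to the +x side of the snout, 77 mm long, 8 mm thick, origin in its shank. To be left alone.
- eye_b: A second brass screw eye, like the first. To be left alone.
Not all that is in view belongs to the job. What is shaped like the damper but green is not meant.

How it is judged:
On the way, in this order (a step that is already met when the one before it is completed fails the run):
1. the damper handle stands at half open (45 degrees, within 7), let go, while the snout is still in (value of joint damper_handle between 0.663 and 0.907 rad and contact force between the fingers and damper below 0.1 N and value of joint snout below 0.008 m), for 0.3 s.
2. the button is pressed while the snout is still in (value of joint snout_button above 0.004 m and value of joint snout below 0.015 m), for 0.05 s.
3. the snout passes the first stop with the button pressed (value of joint snout above 0.068 m and value of joint snout_button above 0.003 m), for 0.05 s.
At the end, for the whole second after the job is handed in: The fingers still grip the snout (over 2 N) with its button pressed more than 4 of 6 mm and the snout pulled out more than 113 of 120 mm; the damper handle stands at 45 degrees within 7 degrees; head (upright), crown and screw eyes lie within 15 mm of where they were (value of joint snout above 0.113 m and value of joint snout_button above 0.004 m and contact force between the fingers and snout above 2 N and value of joint damper_handle between 0.663 and 0.907 rad and distance of each of head, crown, eye_a, eye_b from where it was at the start of the episode below 0.015 m and angle between head's own z axis and vertical below 0.2 rad); the arm keeps its last pose, push and grip.
It fails at once if head, crown or a screw eye pushed more than 15 mm from its place, or the head tipped (distance of any of head, crown, eye_a, eye_b from where it was at the start of the episode above 0.015 m or angle between head's own z axis and vertical above 0.3 rad).
It also fails if it takes over 51 s, if anything falls off the work surface, if the arm or the gripper's body presses on something with over 40 N, if the wrist force passes 120 N, or if a joint passes its speed limit or range.

ROBOT

A 7-joint arm with a two-finger parallel gripper is mounted at the origin on the work surface. World frame = base frame: x ahead of the robot, y to its left, z up, the work surface at z = 0. Lengths are in m, angles in rad, forces in N, time in s.
With the tool pointing down it reaches from about 0.4 to 0.85 m from the base axis. Payload 10.4 kg.
Tool frame: the origin (TCP) lies midway between the tips of the shut fingers; the grasp point (between the pads) lies 19 mm behind it; z points along the fingers, y is the line along which they close (so a half turn about z gives the same grasp; the last joint's range is limited). The gripper opens to 87 mm and grips with 3 to 60 N. Pads are 19 mm wide; open, the fingers measure 117 mm over their backs; the gripper's body (75 mm by 190 mm) begins 51 mm behind the grasp point.
Start: joints at [-1.287, 0.332, -0.065, 1.46, 0.022, 1.35, -0.088], TCP at [0.189, 0.596, 0.223] pointing down, gripper open.
Joint ranges: [-2.6, 2.6], [-0.5, 2.12], [-1.47, 1.34], [0.16, 2.42], [-1.27, 4.41], [0.06, 2.06], [-2.6, 2.6]. Speed limits (rad/s): [2.22, 2.22, 2.79, 2.79, 3.14, 3.14, 3.14].

INTERFACE

Orientations are given as [roll, pitch, yaw] about the fixed x, y, z axes, in that order (R = Rz(yaw) Ry(pitch) Rx(roll)).
In Python, from station import * gives the robot as it stands.
- The arm moves only by the tool move_arm, never from a script. Its argument "steps" is a list of rows, each an object with "translation": the shift along the tool's x, y, z in m, a list of three; "dr": the turn, a rotation vector about the tool's x, y, z in rad, a list of three. A call has exactly 8 rows; each row shifts and turns the commanded pose from where the row before left it, along the tool's axes as they then stand; what a row does not reach is not made up. A row lasts 1/12 s, in which the tool goes at most 41.7 mm and 7.16 degrees, less where a joint would pass 70% of its speed; a pose out of reach is approached as far as the arm can. A call is refused whole if a number of a shift passes 0.0417 or a number of a turn 0.125, either way. A call with a gripper value outside its range is refused whole. "grip" is the opening, from 0 (shut) to 1 (fully open), set as the call begins (left out, the last holds). The fingers move at their own pace and stop on an object; "force" is the grip in N (left out, the last holds). Time passes only in rows, so rows that do not move let the fingers close, or fill a call up. It gives the time, the measured TCP pose, the force, the opening and the grip force at its end, in the units of the state.
- state(): the state, without advancing time (a new reading comes with each control period).
- snapshot(name): name is "side" or "top"; returns the picture (384x512x3 uint8, red, green, blue); there is no depth.
- get_calibration(name): a dict with "camera_matrix" (3x3 intrinsics, pixels), "R" (3x3) and "t" (3): a world point X has camera coordinates R X + t. Camera axes: x right, y down, z forward; pixel columns grow to the right and rows downward; lengths in m; the calibration is good to about 2 mm. A picture is of the moment at which its call begins. get_calibration takes no time and is no camera call.
- finish_job(): hands the job in; it is judged then, once.
The state is a dict: "time_s": time; "joints": joint angles; "dq": joint speeds; "joint_efforts": joint torques, N m; "ee_pos": TCP position; "ee_rot": TCP orientation; "contact_force": force on the tool from outside, world axes, zero at the start; "ft_torque": the same for the moment, N m; "grip_width": finger opening in m; "grasp_force": force on a finger pad.
Only numpy, scipy, OpenCV 4.12 (cv2) and the standard library are available. Lean on these libraries where they do the work, as an engineer would, in place of code of your own. Each camera call takes 0.05 s, during which the arm holds its last target. There are 200 camera calls.

## Working session

There is one attempt and no reset: what is moved stays moved. The work goes in short steps, Python scripts to look and compute and a tool call to move; the robot and the scene stay as the last step left them, time stands still between calls to the robot, and variables do not carry over. Pictures are saved under pics/ and viewed, at most 10 in all, crops included, and the job is handed in when it is done.

Besides the shell and the picture viewer there is one more tool, called after ">>>" by a JSON object that holds its "name" and its "arguments", one argument or row to a line. move_arm: Moves the arm, as the interface text tells. Its arguments: {"type":"object","properties":{"steps":{"type":"array","items":{"type":"object","properties":{"translation":{"type":"array","items":{"type":"number"}},"dr":{"type":"array","items":{"type":"number"}}}}},"grip":{"type":"number"},"force":{"type":"number"}},"required":["steps"]}

```bash
mkdir -p pics
python3 - <<'E'
from station import *
import cv2
s=state(); print({k:s[k] for k in ('time_s','ee_pos','ee_rot','grip_width')})
for n in('top','side'):
    cv2.imwrite(f'pics/{n}0.png',cv2.resize(snapshot(n)[:,:,::-1],(800,600),interpolation=cv2.INTER_CUBIC))
    c=get_calibration(n);print(n,c)
E
```

```text
{'time_s': 0.0, 'ee_pos': array([0.18864769, 0.59544223, 0.22173592]), 'ee_rot': array([-3.14015612e+00,  6.13297537e-05,  2.83481595e+00]), 'grip_width': 0.08702441814018981}
top {'camera_matrix': array([[475.84345651,   0.        , 251.91640618],
       [  0.        , 475.84345651, 190.30723633],
       [  0.        ,   0.        ,   1.        ]]), 'R': array([[-0.07157096, -0.99743265,  0.0023906 ],
       [-0.97174512,  0.06918689, -0.22566479],
       [ 0.22492003, -0.0184741 , -0.97420208]]), 't': array([0.0430812 , 0.59464137, 1.04029869])}
side {'camera_matrix': array([[360.37169938,   0.        , 259.63303123],
       [  0.        , 360.37169938, 196.77776929],
       [  0.        ,   0.        ,   1.        ]]), 'R': array([[ 0.94270912, -0.33356936,  0.0055682 ],
       [-0.21742012, -0.62694474, -0.74811015],
       [ 0.25303758,  0.70403962, -0.66355121]]), 't': array([-0.56085218,  0.21938886,  0.93469611])}
```

View pics/top0.png

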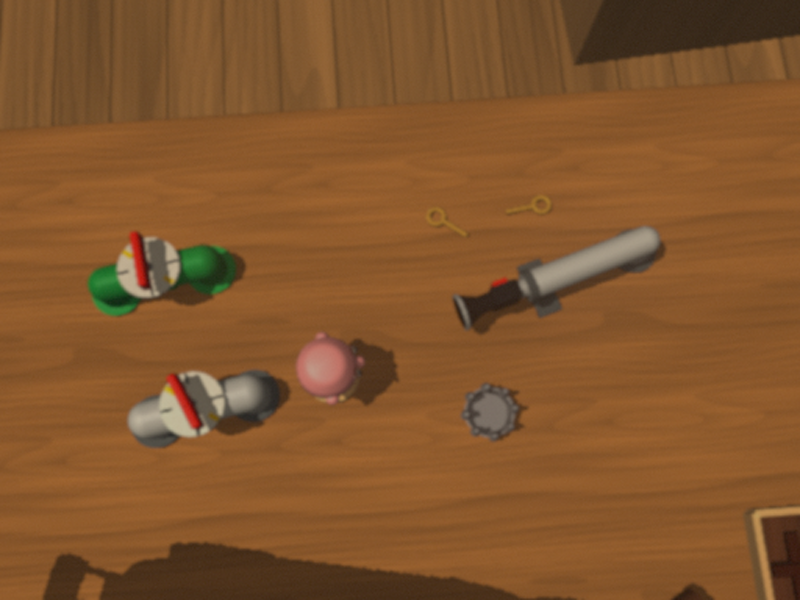

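View pics/side0.png

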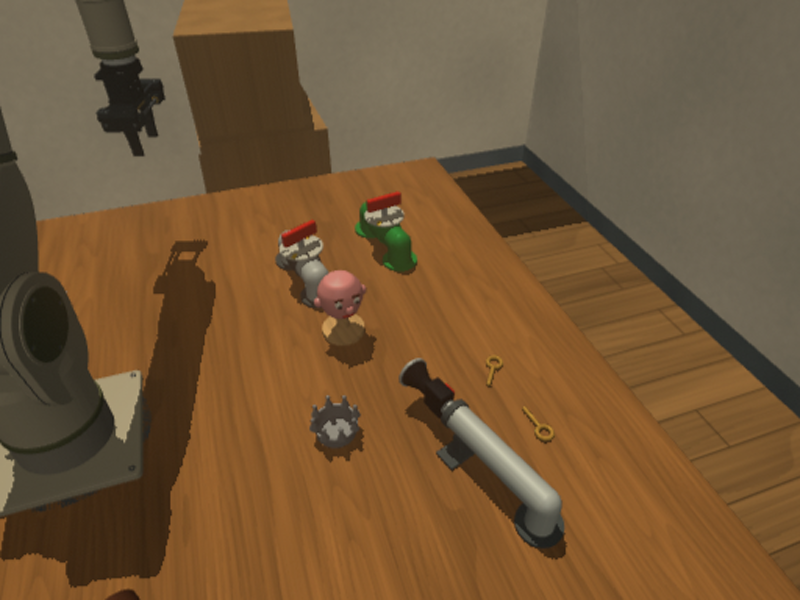

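The top view shows the grey damper with its dial at about (192,404) and its red bar from (172,376) to (196,427). The snout block is at about (503,292) with the red button at (499,284), the head at (328,368), and the crown at (491,412). I'll enlarge both work areas.

```bash
cat > h.py <<'E'
from station import *
import cv2, numpy as np
def back(n,u,v,z):
    c=get_calibration(n);R=np.array(c['R']);t=np.array(c['t'])
    d=R.T@np.linalg.inv(c['camera_matrix'])@[u,v,1.];o=-R.T@t
    return o+d*(z-o[2])/d[2]
def proj(n,P):
    c=get_calibration(n);p=c['camera_matrix']@(np.array(c['R'])@P+c['t']);return p[:2]/p[2]
def crop(n,x,y,w,h,f):
    return cv2.resize(snapshot(n)[y:y+h,x:x+w,::-1],None,fx=f,fy=f,interpolation=cv2.INTER_CUBIC)
E
python3 - <<'E'
from h import *
a=crop('top',75,225,110,65,7); b=crop('top',280,135,150,75,5.134)[:, :770]
b=cv2.copyMakeBorder(b,0,0,0,770-b.shape[1],cv2.BORDER_CONSTANT) if b.shape[1]<770 else b
cv2.imwrite('pics/a.png',a);cv2.imwrite('pics/b.png',b);print(a.shape,b.shape)
E
```

```text
(455, 770, 3) (385, 770, 3)
```

View pics/a.png

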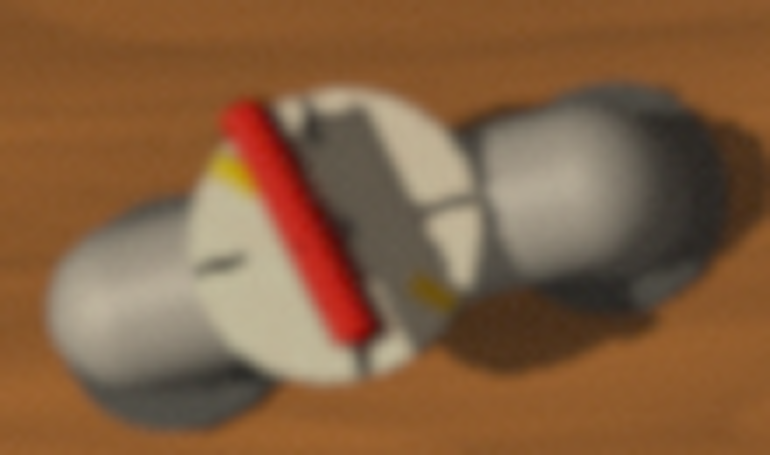

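View pics/b.png

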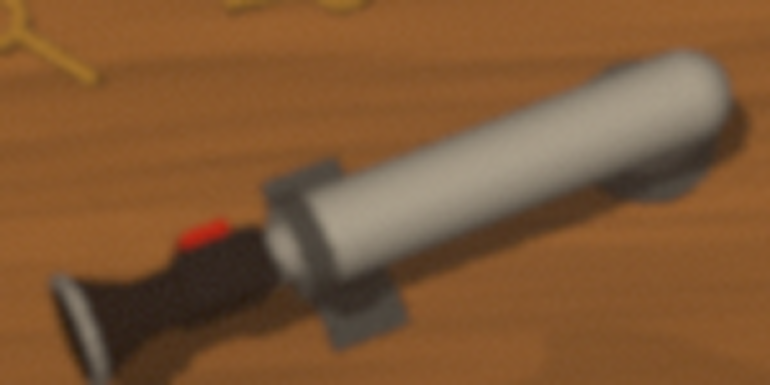

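Run:
```python
from h import *
A=lambda u,v,z:back('top',75+u/7-.4,225+v/7-.4,z)
B=lambda u,v,z:back('top',280+u/5.134-.4,135+v/5.134-.4,z)
ang=lambda d:np.degrees(np.arctan2(d[1],d[0])).round(1)
np.set_printoptions(precision=4,suppress=True)
print('dial',A(336,235,.084),'bar',A(299,222,.132),'len',np.linalg.norm(A(243,115,.132)-A(355,328,.132)))
print('barang',ang(A(243,115,.132)-A(355,328,.132)),'x',ang(A(305,108,.084)-A(365,360,.084)),'y',ang(A(220,263,.084)-A(450,205,.084)),'yel',ang(A(235,170,.084)-A(433,292,.084)))
print('block',B(226,272,.085),'button',B(205,236,.072),'mouth',B(80,330,.06),'tubeL',B(322,234,.06),'tubeR',B(650,107,.06))
print('tube ang',ang(B(80,330,.06)-B(650,107,.06)),ang(B(322,234,.06)-B(650,107,.06)),ang(B(60,278,.06)-B(100,380,.06)))
T=lambda u,v,z:back('top',u/1.5625,v/1.5625,z)
print('head',T(328,368,.1),'crown',T(491,412,.05),'eyes',T(450,224,0),T(526,208,0))
```

```text
dial [0.4587 0.2982 0.084 ] bar [0.4583 0.2969 0.132 ] len 0.0745991409953524
barang 26.5 x 12.6 y 100.2 yel 55.3
block [ 0.587  -0.1638  0.085 ] button [ 0.6073 -0.1583  0.072 ] mouth [ 0.5703 -0.099   0.06  ] tubeL [ 0.6073 -0.214   0.06  ] tubeR [ 0.6571 -0.3733  0.06  ]
tube ang 107.6 107.4 15.9
head [0.4931 0.1011 0.1   ] crown [ 0.4184 -0.1296  0.05  ] eyes [ 0.7272 -0.1007  0.    ] [ 0.7457 -0.2267  0.    ]
```

```bash
cat >> h.py <<'E'
from scipy.spatial.transform import Rotation as Ro
from scipy.linalg import fractional_matrix_power as fmp
def plan(p,yaw,n):
    "constant tool-frame row leading from the present pose to p, tool down, in n rows"
    s=state();T0=np.eye(4);T1=np.eye(4)
    T0[:3,:3]=Ro.from_euler('xyz',s['ee_rot']).as_matrix();T0[:3,3]=s['ee_pos']
    T1[:3,:3]=Ro.from_euler('xyz',[np.pi,0,np.radians(yaw)]).as_matrix();T1[:3,3]=p
    r=np.real(fmp(np.linalg.inv(T0)@T1,1/n))
    print('row x%d'%n,r[:3,3].round(4).tolist(),Ro.from_matrix(r[:3,:3]).as_rotvec().round(4).tolist())
    print('t',s['time_s'],s['ee_pos'].round(4),s['ee_rot'].round(4),s['contact_force'].round(1),s['grip_width'],s['grasp_force'])
E
python3 -c "
from h import *
plan([.4585,.2975,.20],206.5,16)"
```

```text
row x16 [-0.0162, -0.02, 0.0014] [-0.0001, -0.0, -0.0481]
t 0.2 [0.1887 0.5956 0.2221] [-3.1408e+00  1.0000e-04  2.8348e+00] [-0.2  0.2 -0. ] 0.08705895590632942 0.0
```

>>> {"name": "move_arm", "arguments": {
  "steps": [
    {"translation":[-0.0162,-0.02,0.0014],"dr":[0,0,-0.0481]},
    {"translation":[-0.0162,-0.02,0.0014],"dr":[0,0,-0.0481]},
    {"translation":[-0.0162,-0.02,0.0014],"dr":[0,0,-0.0481]},
    {"translation":[-0.0162,-0.02,0.0014],"dr":[0,0,-0.0481]},
    {"translation":[-0.0162,-0.02,0.0014],"dr":[0,0,-0.0481]},
    {"translation":[-0.0162,-0.02,0.0014],"dr":[0,0,-0.0481]},
    {"translation":[-0.0162,-0.02,0.0014],"dr":[0,0,-0.0481]},
    {"translation":[-0.0162,-0.02,0.0014],"dr":[0,0,-0.0481]}
  ],
  "grip": 1
}}

```text
time_s: 0.87
ee_pos: [0.2948, 0.4193, 0.2113]
ee_rot: [3.141, -0.0, -3.061]
contact_force: [0.2, 0.7, 0.3]
grip_width: 0.087
grasp_force: 0.0
```

>>> {"name": "move_arm", "arguments": {
  "steps": [
    {"translation":[-0.0162,-0.02,0.0014],"dr":[0,0,-0.0481]},
    {"translation":[-0.0162,-0.02,0.0014],"dr":[0,0,-0.0481]},
    {"translation":[-0.0162,-0.02,0.0014],"dr":[0,0,-0.0481]},
    {"translation":[-0.0162,-0.02,0.0014],"dr":[0,0,-0.0481]},
    {"translation":[-0.0162,-0.02,0.0014],"dr":[0,0,-0.0481]},
    {"translation":[-0.0162,-0.02,0.0014],"dr":[0,0,-0.0481]},
    {"translation":[-0.0162,-0.02,0.0014],"dr":[0,0,-0.0481]},
    {"translation":[-0.0162,-0.02,0.0014],"dr":[0,0,-0.0481]}
  ]
}}

```text
time_s: 1.53
ee_pos: [0.459, 0.2967, 0.2001]
ee_rot: [3.142, 0.0, -2.676]
contact_force: [0.0, -0.3, 0.0]
grip_width: 0.0866
grasp_force: 0.0
```

```bash
python3 -c "
from h import *
plan([.4585,.2975,.103],206.5,8);print(state()['joints'])"
```

```text
row x8 [0.0, 0.0001, 0.0121] [0.0, 0.0, 0.0003]
t 1.5333 [0.459  0.2967 0.2001] [ 3.1416  0.     -2.6765] [ 0.  -0.3  0. ] 0.0866001277023294 0.0
[-0.80144739  0.1701184   0.16138467  1.71188415 -0.02859644  1.26186051
  1.40224022]
```

>>> {"name": "move_arm", "arguments": {
  "steps": [
    {"translation":[0,0,0.0121],"dr":[0,0,0]},
    {"translation":[0,0,0.0121],"dr":[0,0,0]},
    {"translation":[0,0,0.0121],"dr":[0,0,0]},
    {"translation":[0,0,0.0121],"dr":[0,0,0]},
    {"translation":[0,0,0.0121],"dr":[0,0,0]},
    {"translation":[0,0,0.0121],"dr":[0,0,0]},
    {"translation":[0,0,0.0121],"dr":[0,0,0]},
    {"translation":[0,0,0.0121],"dr":[0,0,0]}
  ]
}}

```text
time_s: 2.2
ee_pos: [0.4578, 0.2979, 0.1021]
ee_rot: [3.141, -0.0, -2.678]
contact_force: [-0.9, -0.3, 0.7]
grip_width: 0.0871
grasp_force: 0.0
```

>>> {"name": "move_arm", "arguments": {
  "steps": [
    {"translation":[0,0,0],"dr":[0,0,0]},
    {"translation":[0,0,0],"dr":[0,0,0]},
    {"translation":[0,0,0],"dr":[0,0,0]},
    {"translation":[0,0,0],"dr":[0,0,0]},
    {"translation":[0,0,0],"dr":[0,0,0]},
    {"translation":[0,0,0],"dr":[0,0,0]},
    {"translation":[0,0,0],"dr":[0,0,0]},
    {"translation":[0,0,0],"dr":[0,0,0]}
  ],
  "grip": 0,
  "force": 20
}}

```text
time_s: 2.87
ee_pos: [0.4582, 0.2978, 0.1036]
ee_rot: [3.141, 0.0, -2.679]
contact_force: [0.6, 0.7, -0.2]
grip_width: 0.0414
grasp_force: 0.0
```

```bash
python3 -c "
from h import *
plan([.4585,.2975,.103],235.7,8)"
```

```text
row x8 [-0.0, -0.0001, 0.0001] [0.0, 0.0001, -0.0637]
t 2.8667 [0.4582 0.2978 0.1036] [ 3.1414e+00  4.0000e-04 -2.6788e+00] [ 0.6  0.7 -0.2] 0.04143009763133292 0.0
```

Fingers are slow to close, so I'll wait one more call.

>>> {"name": "move_arm", "arguments": {
  "steps": [
    {"translation":[0,0,0],"dr":[0,0,0]},
    {"translation":[0,0,0],"dr":[0,0,0]},
    {"translation":[0,0,0],"dr":[0,0,0]},
    {"translation":[0,0,0],"dr":[0,0,0]},
    {"translation":[0,0,0],"dr":[0,0,0]},
    {"translation":[0,0,0],"dr":[0,0,0]},
    {"translation":[0,0,0],"dr":[0,0,0]},
    {"translation":[0,0,0],"dr":[0,0,0]}
  ]
}}

```text
time_s: 3.53
ee_pos: [0.4583, 0.2972, 0.1033]
ee_rot: [-3.141, -0.0, -2.679]
contact_force: [0.6, -3.1, 0.8]
grip_width: 0.0141
grasp_force: 20.0
```

>>> {"name": "move_arm", "arguments": {
  "steps": [
    {"translation":[0,0,0],"dr":[0,0,-0.032]},
    {"translation":[0,0,0],"dr":[0,0,-0.032]},
    {"translation":[0,0,0],"dr":[0,0,-0.032]},
    {"translation":[0,0,0],"dr":[0,0,-0.032]},
    {"translation":[0,0,0],"dr":[0,0,-0.032]},
    {"translation":[0,0,0],"dr":[0,0,-0.032]},
    {"translation":[0,0,0],"dr":[0,0,-0.032]},
    {"translation":[0,0,0],"dr":[0,0,-0.032]}
  ]
}}

```text
time_s: 4.2
ee_pos: [0.4586, 0.2968, 0.1034]
ee_rot: [-3.141, -0.0, -2.422]
contact_force: [2.1, -5.4, 0.5]
grip_width: 0.0137
grasp_force: 20.0
```

```bash
python3 -c "
from h import *
plan([.4585,.2975,.103],235.7,8);print(state()['ft_torque'])"
```

```text
row x8 [-0.0001, 0.0001, 0.0] [-0.0001, -0.0, -0.0316]
t 4.2 [0.4586 0.2968 0.1034] [-3.1406e+00 -2.0000e-04 -2.4222e+00] [ 2.1 -5.4  0.5] 0.01366498377919624 20.000448407954536
[-1.06114934 -0.49779549 -0.11308626]
```

>>> {"name": "move_arm", "arguments": {
  "steps": [
    {"translation":[0,0,0],"dr":[0,0,-0.036]},
    {"translation":[0,0,0],"dr":[0,0,-0.036]},
    {"translation":[0,0,0],"dr":[0,0,-0.036]},
    {"translation":[0,0,0],"dr":[0,0,-0.036]},
    {"translation":[0,0,0],"dr":[0,0,-0.036]},
    {"translation":[0,0,0],"dr":[0,0,-0.036]},
    {"translation":[0,0,0],"dr":[0,0,-0.036]},
    {"translation":[0,0,0],"dr":[0,0,0]}
  ]
}}

```text
time_s: 4.87
ee_pos: [0.459, 0.2965, 0.1033]
ee_rot: [-3.14, -0.0, -2.17]
contact_force: [3.6, -5.1, -0.1]
grip_width: 0.0138
grasp_force: 20.0
```

>>> {"name": "move_arm", "arguments": {
  "steps": [
    {"translation":[0,0,0],"dr":[0,0,0]},
    {"translation":[0,0,0],"dr":[0,0,0]},
    {"translation":[0,0,0],"dr":[0,0,0]},
    {"translation":[0,0,0],"dr":[0,0,0]},
    {"translation":[0,0,0],"dr":[0,0,0]},
    {"translation":[0,0,0],"dr":[0,0,0]},
    {"translation":[0,0,0],"dr":[0,0,0]},
    {"translation":[0,0,0],"dr":[0,0,0]}
  ],
  "grip": 0.6
}}

```text
time_s: 5.53
ee_pos: [0.4581, 0.2978, 0.1034]
ee_rot: [3.142, 0.0, -2.171]
contact_force: [-0.0, 0.6, 0.1]
grip_width: 0.0509
grasp_force: 0.0
```

>>> {"name": "move_arm", "arguments": {
  "steps": [
    {"translation":[0,0,-0.014],"dr":[0,0,0]},
    {"translation":[0,0,-0.014],"dr":[0,0,0]},
    {"translation":[0,0,-0.014],"dr":[0,0,0]},
    {"translation":[0,0,-0.014],"dr":[0,0,0]},
    {"translation":[0,0,-0.014],"dr":[0,0,0]},
    {"translation":[0,0,-0.014],"dr":[0,0,0]},
    {"translation":[0,0,-0.014],"dr":[0,0,0]},
    {"translation":[0,0,-0.014],"dr":[0,0,0]}
  ],
  "grip": 1
}}

```text
time_s: 6.2
ee_pos: [0.458, 0.2977, 0.2161]
ee_rot: [3.142, 0.0, -2.171]
contact_force: [-0.5, 0.2, -0.3]
grip_width: 0.0863
grasp_force: 0.0
```

```bash
python3 -c "
from h import *
plan([.590,-.165,.20],107.4,20)"
```

```text
row x20 [-0.0108, -0.0279, 0.0008] [0.0, -0.0, 0.1119]
t 6.2 [0.458  0.2977 0.2161] [ 3.1415e+00  1.0000e-04 -2.1708e+00] [-0.5  0.2 -0.3] 0.086279098776681 0.0
```

>>> {"name": "move_arm", "arguments": {
  "steps": [
    {"translation":[0.0192,-0.0232,0],"dr":[0,0,0]},
    {"translation":[0.0192,-0.0232,0],"dr":[0,0,0]},
    {"translation":[0.0192,-0.0232,0],"dr":[0,0,0]},
    {"translation":[0.0192,-0.0232,0],"dr":[0,0,0]},
    {"translation":[0.0192,-0.0232,0],"dr":[0,0,0]},
    {"translation":[0.0192,-0.0232,0],"dr":[0,0,0]},
    {"translation":[0.0192,-0.0232,0],"dr":[0,0,0]},
    {"translation":[0.0192,-0.0232,0],"dr":[0,0,0]}
  ]
}}

```text
time_s: 6.87
ee_pos: [0.5247, 0.0647, 0.2155]
ee_rot: [-3.142, 0.0, -2.171]
contact_force: [0.8, -0.5, -0.2]
grip_width: 0.087
grasp_force: 0.0
```

```bash
python3 -c "
from h import *
cv2.imwrite('pics/c.png',crop('top',75,215,130,80,6));print(state()['joints'])"
```

```text
[-0.47011107  0.11910835  0.29692717  1.74020397 -0.0335885   1.28677654
  2.36875345]
```

View pics/c.png

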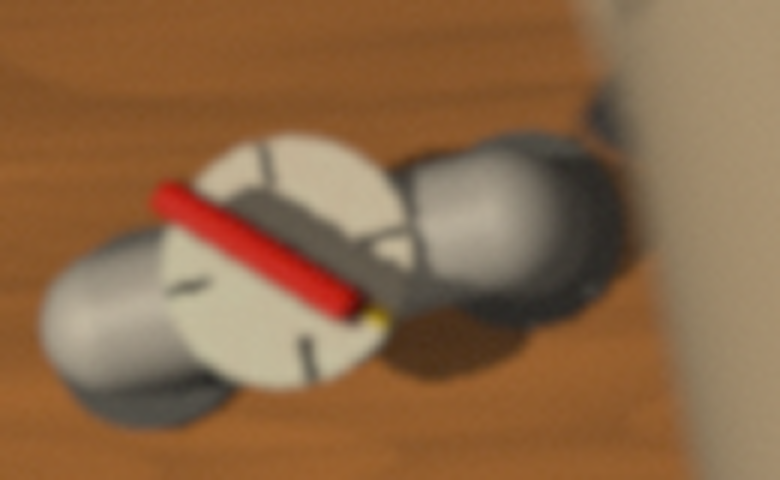

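The bar runs from (172,197) to (345,303), with one yellow mark just past its lower end at (375,318). The black marks are at (265,160), (308,360), (188,288) and (385,238). I'll put numbers on the bar angle while the arm turns.

```bash
python3 -c "
from h import *
A=lambda u,v,z:back('top',75+u/6-.4,215+v/6-.4,z)
ang=lambda d:np.degrees(np.arctan2(d[1],d[0])).round(1)
print('bar',ang(A(172,197,.132)-A(345,303,.132)),'x',ang(A(265,160,.084)-A(308,360,.084)),'y',ang(A(188,288,.084)-A(385,238,.084)))
plan([.590,-.165,.20],107.4,20)"
```

```text
bar 55.5 x 11.4 y 100.3
row x20 [-0.0053, -0.0134, 0.0008] [-0.0001, 0.0001, 0.1115]
t 6.9167 [0.5261 0.0577 0.2156] [-3.1392e+00 -1.2000e-03 -2.1779e+00] [ 0.7 -6.6  0.6] 0.08676877743329021 0.0
```

>>> {"name": "move_arm", "arguments": {
  "steps": [
    {"translation":[0,0,0],"dr":[0,0,0.12]},
    {"translation":[0,0,0],"dr":[0,0,0.12]},
    {"translation":[0,0,0],"dr":[0,0,0.12]},
    {"translation":[0,0,0],"dr":[0,0,0.12]},
    {"translation":[0,0,0],"dr":[0,0,0.12]},
    {"translation":[0,0,0],"dr":[0,0,0.12]},
    {"translation":[0,0,0],"dr":[0,0,0.12]},
    {"translation":[0,0,0],"dr":[0,0,0.12]}
  ]
}}

```text
time_s: 7.58
ee_pos: [0.5245, 0.0664, 0.2153]
ee_rot: [3.141, -0.0, -3.137]
contact_force: [-0.1, 0.4, -0.4]
grip_width: 0.0871
grasp_force: 0.0
```

```bash
python3 -c "
from h import *
plan([.590,-.165,.15],107.4,16)"
```

```text
row x16 [-0.0123, -0.0104, 0.0041] [0.0, -0.0, 0.0795]
t 7.5833 [0.5245 0.0664 0.2153] [ 3.1415 -0.     -3.1367] [-0.1  0.4 -0.4] 0.08706321202919243 0.0
```

>>> {"name": "move_arm", "arguments": {
  "steps": [
    {"translation":[-0.0123,-0.0104,0.0015],"dr":[0,0,0.0795]},
    {"translation":[-0.0123,-0.0104,0.0015],"dr":[0,0,0.0795]},
    {"translation":[-0.0123,-0.0104,0.0015],"dr":[0,0,0.0795]},
    {"translation":[-0.0123,-0.0104,0.0015],"dr":[0,0,0.0795]},
    {"translation":[-0.0123,-0.0104,0.0015],"dr":[0,0,0.0795]},
    {"translation":[-0.0123,-0.0104,0.0015],"dr":[0,0,0.0795]},
    {"translation":[-0.0123,-0.0104,0.0015],"dr":[0,0,0.0795]},
    {"translation":[-0.0123,-0.0104,0.0015],"dr":[0,0,0.0795]}
  ]
}}

```text
time_s: 8.25
ee_pos: [0.5967, -0.0386, 0.2032]
ee_rot: [3.142, -0.0, 2.513]
contact_force: [-0.6, 0.5, -0.1]
grip_width: 0.087
grasp_force: 0.0
```

>>> {"name": "move_arm", "arguments": {
  "steps": [
    {"translation":[-0.0123,-0.0104,0.0015],"dr":[0,0,0.0795]},
    {"translation":[-0.0123,-0.0104,0.0015],"dr":[0,0,0.0795]},
    {"translation":[-0.0123,-0.0104,0.0015],"dr":[0,0,0.0795]},
    {"translation":[-0.0123,-0.0104,0.0015],"dr":[0,0,0.0795]},
    {"translation":[-0.0123,-0.0104,0.0015],"dr":[0,0,0.0795]},
    {"translation":[-0.0123,-0.0104,0.0015],"dr":[0,0,0.0795]},
    {"translation":[-0.0123,-0.0104,0.0015],"dr":[0,0,0.0795]},
    {"translation":[-0.0123,-0.0104,0.0015],"dr":[0,0,0.0795]}
  ]
}}

```text
time_s: 8.92
ee_pos: [0.5919, -0.1654, 0.1911]
ee_rot: [-3.142, -0.0, 1.877]
contact_force: [-0.5, 0.0, -0.5]
grip_width: 0.0867
grasp_force: 0.0
```

```bash
python3 -c "
from h import *
plan([.591,-.165,.043],107.4,8)
cv2.imwrite('pics/d.png',crop('side',220,195,160,120,5))"
```

```text
row x8 [0.0001, -0.0001, 0.0185] [-0.0, -0.0, 0.0003]
t 8.9167 [ 0.5919 -0.1654  0.1911] [-3.1415e+00 -1.0000e-04  1.8767e+00] [-0.5  0.  -0.5] 0.08673184426652557 0.0
```

View pics/d.png

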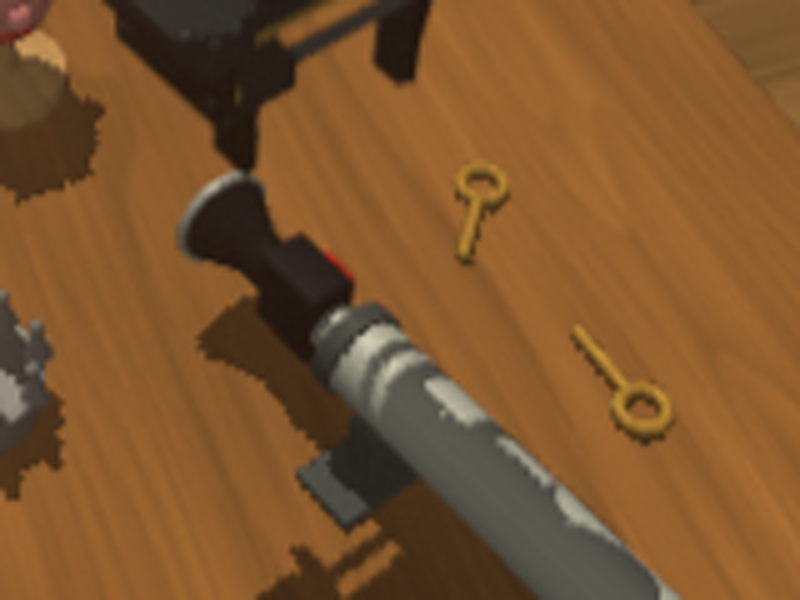

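The side view shows the block's top face centred at about (307,274) and the red button at (340,268). I'll check that against the top-view estimate.

```bash
python3 -c "
from h import *
print(back('side',220+307/5-.4,195+274/5-.4,.085),back('side',220+340/5-.4,195+268/5-.4,.072))"
```

```text
[ 0.5919751  -0.16859347  0.085     ] [ 0.61422268 -0.1605067   0.072     ]
```

>>> {"name": "move_arm", "arguments": {
  "steps": [
    {"translation":[0,0,0.0185],"dr":[0,0,0]},
    {"translation":[0,0,0.0185],"dr":[0,0,0]},
    {"translation":[0,0,0.0185],"dr":[0,0,0]},
    {"translation":[0,0,0.0185],"dr":[0,0,0]},
    {"translation":[0,0,0.0185],"dr":[0,0,0]},
    {"translation":[0,0,0.0185],"dr":[0,0,0]},
    {"translation":[0,0,0.0185],"dr":[0,0,0]},
    {"translation":[0,0,0.0185],"dr":[0,0,0]}
  ]
}}

```text
time_s: 9.63
ee_pos: [0.592, -0.1642, 0.0424]
ee_rot: [3.141, -0.0, 1.882]
contact_force: [0.1, -0.1, 0.0]
grip_width: 0.0867
grasp_force: 0.0
```

>>> {"name": "move_arm", "arguments": {
  "steps": [
    {"translation":[0,0,0],"dr":[0,0,0]},
    {"translation":[0,0,0],"dr":[0,0,0]},
    {"translation":[0,0,0],"dr":[0,0,0]},
    {"translation":[0,0,0],"dr":[0,0,0]},
    {"translation":[0,0,0],"dr":[0,0,0]},
    {"translation":[0,0,0],"dr":[0,0,0]},
    {"translation":[0,0,0],"dr":[0,0,0]},
    {"translation":[0,0,0],"dr":[0,0,0]}
  ],
  "grip": 0,
  "force": 25
}}

```text
time_s: 10.3
ee_pos: [0.5926, -0.1648, 0.0438]
ee_rot: [3.14, 0.0, 1.881]
contact_force: [4.7, 0.6, -1.8]
grip_width: 0.0421
grasp_force: 2.2
```

>>> {"name": "move_arm", "arguments": {
  "steps": [
    {"translation":[0,0,0],"dr":[0,0,0]},
    {"translation":[0,0,0],"dr":[0,0,0]},
    {"translation":[0,0,0],"dr":[0,0,0]},
    {"translation":[0,0,0],"dr":[0,0,0]},
    {"translation":[0,0,0],"dr":[0,0,0]},
    {"translation":[0,0,0],"dr":[0,0,0]},
    {"translation":[0,0,0],"dr":[0,0,0]},
    {"translation":[0,0,0],"dr":[0,0,0]}
  ]
}}

```text
time_s: 10.97
ee_pos: [0.593, -0.1647, 0.0438]
ee_rot: [3.14, 0.001, 1.881]
contact_force: [5.2, 0.7, 0.1]
grip_width: 0.0326
grasp_force: 25.0
```

>>> {"name": "move_arm", "arguments": {
  "steps": [
    {"translation":[0.01,0,0],"dr":[0,0,0]},
    {"translation":[0.01,0,0],"dr":[0,0,0]},
    {"translation":[0.01,0,0],"dr":[0,0,0]},
    {"translation":[0.01,0,0],"dr":[0,0,0]},
    {"translation":[0.01,0,0],"dr":[0,0,0]},
    {"translation":[0.01,0,0],"dr":[0,0,0]},
    {"translation":[0.01,0,0],"dr":[0,0,0]},
    {"translation":[0.01,0,0],"dr":[0,0,0]}
  ],
  "force": 35
}}

```text
time_s: 11.63
ee_pos: [0.5691, -0.0892, 0.0438]
ee_rot: [3.138, 0.003, 1.88]
contact_force: [10.1, -2.9, -5.5]
grip_width: 0.0324
grasp_force: 35.0
```

```bash
python3 -c "
from h import *
plan([.557,-.050,.0435],107.6,8)"
```

```text
row x8 [0.0051, 0.0, 0.0] [0.0004, 0.0003, 0.0003]
t 11.6333 [ 0.5691 -0.0892  0.0438] [3.1384e+00 2.5000e-03 1.8801e+00] [10.1 -2.9 -5.5] 0.03236251397330298 34.99023832962848
```

>>> {"name": "move_arm", "arguments": {
  "steps": [
    {"translation":[0.0053,0.0002,0],"dr":[0,0,0]},
    {"translation":[0.0053,0.0002,0],"dr":[0,0,0]},
    {"translation":[0.0053,0.0002,0],"dr":[0,0,0]},
    {"translation":[0.0053,0.0002,0],"dr":[0,0,0]},
    {"translation":[0.0053,0.0002,0],"dr":[0,0,0]},
    {"translation":[0.0053,0.0002,0],"dr":[0,0,0]},
    {"translation":[0.0053,0.0002,0],"dr":[0,0,0]},
    {"translation":[0.0053,0.0002,0],"dr":[0,0,0]}
  ]
}}

```text
time_s: 12.3
ee_pos: [0.5567, -0.0498, 0.0438]
ee_rot: [3.141, 0.003, 1.879]
contact_force: [8.0, -24.2, -1.8]
grip_width: 0.0326
grasp_force: 35.0
```

>>> {"name": "move_arm", "arguments": {
  "steps": [
    {"translation":[0.001,0,0],"dr":[0,0,0]},
    {"translation":[0.001,0,0],"dr":[0,0,0]},
    {"translation":[0.001,0,0],"dr":[0,0,0]},
    {"translation":[0,0,0],"dr":[0,0,0]},
    {"translation":[0,0,0],"dr":[0,0,0]},
    {"translation":[0,0,0],"dr":[0,0,0]},
    {"translation":[0,0,0],"dr":[0,0,0]},
    {"translation":[0,0,0],"dr":[0,0,0]}
  ]
}}

```text
time_s: 12.97
ee_pos: [0.5567, -0.05, 0.0438]
ee_rot: [3.139, 0.006, 1.877]
contact_force: [9.7, -14.9, -6.9]
grip_width: 0.0326
grasp_force: 35.0
```

```bash
python3 -c "
from h import *
s=state();print(np.linalg.norm(s['ee_pos'][:2]-[.593,-.1647]),s['contact_force'],s['grip_width'])
cv2.imwrite('pics/e.png',cv2.resize(snapshot('side')[:,:,::-1],(800,600)))"
```

```text
0.12035750039145576 [  9.70536498 -14.93894997  -6.90677292] 0.032610443679913954
```

View pics/e.png

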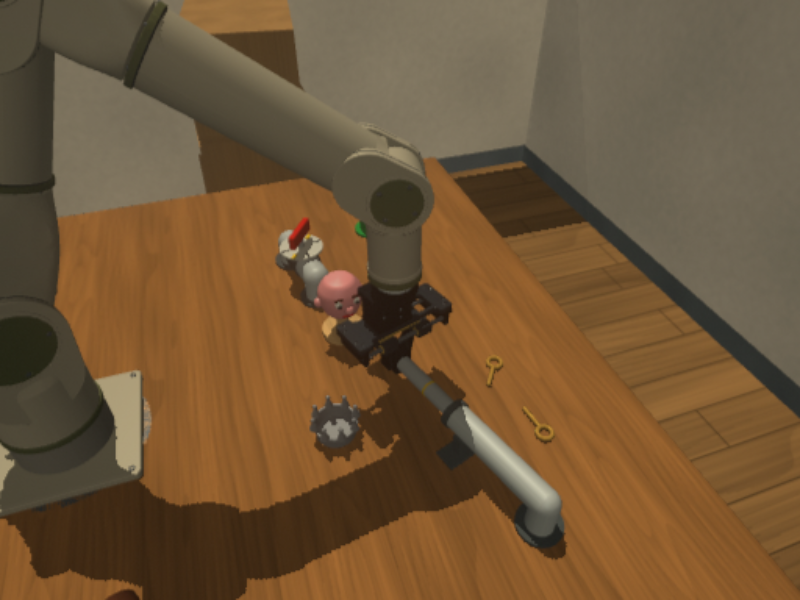

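The side view shows the snout fully out at about (430,390), still gripped. The head (340,295), crown (335,422) and both screw eyes look unmoved. The steady pull of about 15 N, well above the spring, means it is at the hard stop.

```bash
python3 -c "
from station import *
print(finish_job())"
```

```text
the job is handed in; nothing more can be done
None
```

I handed the job in, but the system returned no pass or fail verdict. By my measurements, the damper handle stands at about 44.5 degrees. The snout is held about 120 mm out at the second stop, button pressed and gripped at 35 N. The head, crown and screw eyes look unmoved in the last picture.

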